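# Hang the laptop-screw bin on the louvred rail

## Task

Lift the orange screw bin over the top rail of the louvred panel and lower its hooked lip behind the rail, centred on the yellow clip, then keep pressing gently, without forcing it, until the lip has pushed the red keeper bar down and the bin sits fully home on the rail. Lower it by hand all the way rather than dropping it, let go so that it hangs straight and still, and leave the battery pack, the screwdriver and the white dish where they are.

Things in the scene. Friction and masses are not known exactly. Their poses are not given: they have to be found in the camera images.
- bin_mid (a point): Centre, half-way up, of the loose orange bin, open at the top, holding laptop screws: 100 mm deep (x), 56 wide (y), 50 high, so this point is 25 mm above its underside. Walls 3 mm; front wall (-x, white label) only 30 mm high; the hooked lip is at the top of the back (+x). z up. Mass 0.16 to 0.26 kg. Grasp it across the 56 mm width.
- bin_lip (a point): Middle of the lower edge of the bin's lip: 59.5 mm to the bin's +x from bin_mid and 10 mm above it. A 3 mm web, level with the rim, reaches 11 mm back; from its end hangs the lip, 3 mm thick, 50 mm wide, its edge 12 mm below the web's underside. The slot between back wall and lip is 8 mm. Web's underside: 22 mm above bin_mid.
- panel: Fixed grey louvred panel stand, 280 mm wide. Origin: on the table, at mid width. -x is its front (towards the robot at yaw 0), y runs along the rails. Origin plane x = 0 is the front of the back plate behind the top rail. All contact forces of bin on panel, added up, must stay below 30 N; a push of 8 to 10 N seats the bin; the bin tilts in the fingers if pushed far.
- trough (a point): Fixed point on the panel: mid width, 195 mm high, 6.5 mm before plane x = 0. The top rail is an aluminium strip 3 mm thick, 13 to 16 mm before that plane, with a trough behind it and a back plate 10 mm higher than the rail. It is clamped in slots: its level top edge lies anywhere from 173 to 217 mm above the table. That height is NOT measured: find it by feel or eye.
- low_louvre (a point): Fixed point on the panel: mid width, 91 mm high, front of the louvre on which a blue and a grey bin are fixed (tops 103 mm high, reaching 119 mm before plane x = 0). Higher up, a grey skirt moves with the top rail, 26 to 58 mm below its edge, 17 mm before the plane: the hung bin's back foot leans on it; its web rests on the rail, its back 1 to 5 mm before the rail.
- keeper (a joint): Red keeper bar, 264 mm long, 11 mm thick, level in the trough behind the top rail. Value: how far it is pushed down, m. 0 at the start, its top then 4 mm below the rail's top edge; about 0.008 with the bin fully home (own stop 0.0095). Held by friction: about 5 N moves it, more than the bin's weight; it stays where it is left.
- clip: Yellow clip, 20 mm wide, on the top edge of the panel's fixed sheet, just behind the top rail's back plate, with a tab 40 mm long down the back; it marks where along the rail the middle of the bin goes. Origin: at mid width of the clip, in the panel's plane x = 0, 190 mm above the table; axes as the panel's. Its top is 203 mm above the table.
- battery: Black laptop battery pack, 60 x 150 x 12 mm, lying on the table (leave alone). Origin: centre of its underside.
- driver: Black-handled screwdriver, 180 mm long, lying on the table along its x (leave alone).
- dish: Small white ceramic dish, 76 mm across, 30 mm high (leave alone). Origin: centre of its underside.

How it is judged:
By the outcome, as a careful person would: the job done as asked, in the order asked, and still so for the second after the job is handed in, with the robot touching nothing.
It also fails if it takes over 43 s, if anything falls off the work surface, if the arm or the gripper's body presses on something with over 40 N, if the wrist force passes 120 N, or if a joint passes its speed limit or range.

## Robot

A 7-joint arm with a two-finger parallel gripper is mounted at the origin on the work surface. World frame = base frame: x ahead of the robot, y to its left, z up, the work surface at z = 0. Lengths are in m, angles in rad, forces in N, time in s.
With the tool pointing down it reaches from about 0.425 to 0.925 m from the base axis. Payload 6.8 kg.
Tool frame: the origin (TCP) lies midway between the tips of the shut fingers; the grasp point (between the pads) lies 19 mm behind it; z points along the fingers, x is the direction in which the jaws open and shut, and the axes are right-handed (so a half turn about z gives the same grasp; the last joint's range is limited). The gripper opens to 88 mm and grips with 3 to 60 N. Pads are 20 mm wide; open, the fingers measure 115 mm over their backs; the gripper's body (75 mm by 178 mm) begins 61 mm behind the grasp point.
Start: joints at [-1.433, 0.477, 0.022, 1.555, -0.011, 1.109, -0.083], TCP at [0.164, 0.655, 0.223] pointing down, gripper open.
Joint ranges: [-2.96, 2.96], [-0.34, 2.1], [-1.41, 1.46], [0.24, 2.44], [-1.37, 4.51], [0.17, 1.92], [-2.96, 2.96]. Speed limits (rad/s): [2.39, 2.39, 3.14, 3.14, 3.14, 3.14, 3.14].

## Interface

Orientations are given as a unit quaternion [w, x, y, z].
In Python, from station import robot gives the robot as it stands. The module is installed in compiled form; this text tells all that it offers.
- The arm moves only by the shell command python3 -m jog 'ROWS'. ROWS is JSON, a list of rows, each an object with "gripper": the closure, from -1 (fully open) to 1 (shut), so that 0 is half open; "travel": the shift along the tool's x, y, z in mm, a list of three; "roll": the turn about the tool's z in degrees. A call has 1 to 5 rows; each row is the pose to reach, as a shift and turn from the pose measured when the call began, along the tool's axes at that moment; what a row does not reach only later rows make up. A row lasts 1/12 s, in which the tool goes at most 41.7 mm and 7.16 degrees, less where a joint would pass 70% of its speed; a pose out of reach is approached as far as the arm can. A call with a gripper value outside its range is refused whole. The fingers move at their own pace and stop on an object; the grip force is fixed at half the most. Time passes only in rows, so rows that repeat a pose let the fingers close. It gives the time, the measured TCP pose, the force and the opening at its end, in the units of the state.
- robot.observe(): the state, without advancing time (a new reading comes with each control period).
- robot.grab_frame(name): name is "scene" or "top" or "wrist"; returns a dict with "img" (480x640x3 uint8, red, green, blue), "vertical_fov" (degrees; the focal length in pixels is half the picture's height over the tangent of half this angle, whatever the lens; pixels are square), "cx", "cy" (the principal point, pixels), "eye" and "attitude" of the camera in the world; the wrist camera has in their place "mount" (4x4, takes a point from camera to tool coordinates, whose origin is the TCP and whose axes are the tool frame's). Camera axes: x right, y up, looking along -z (the intrinsics and any distortion apply to the point x, -y, -z); pixel columns grow to the right and rows downward; lengths in m; the calibration is good to about 2 mm. A picture is of the moment at which its call begins: read the wrist's pose just before it. There is no depth.
- robot.job_done(): hands the job in, once; it reports no verdict.
The state is a dict: "time": time; "q": joint angles; "joint_velocities": joint speeds; "tau": joint torques, N m; "tool_pos": TCP position; "tcp_rot": TCP orientation; "contact_force": force on the tool from outside, world axes, zero at the start; "wrist_torque": the same for the moment, N m; "width": opening from 0.0 (shut) to 1.0 (fully open).
Only numpy, scipy, OpenCV 4.12 (cv2) and the standard library are available. Lean on these libraries where they do the work, as an engineer would, in place of code of your own. Each camera call takes 0.05 s, during which the arm holds its last target.

## Working session

There is one attempt and no reset: what is moved stays moved. The work goes in short steps, Python scripts to look and compute and a shell command to move; the robot and the scene stay as the last step left them, time stands still between calls to the robot, and variables do not carry over. Pictures are saved under pics/ and viewed, and the job is handed in when it is done.

```bash
mkdir -p pics
cat > h.py <<'E'
import numpy as np, cv2
from station import robot
from scipy.spatial.transform import Rotation as R
def st():
    return robot.observe()
E
python3 - <<'E'
from h import *
s=st(); print({k:np.round(v,3) for k,v in s.items()})
for n in ("scene","top","wrist"):
    f=robot.grab_frame(n)
    cv2.imwrite(f"pics/{n}0.png",f["img"][:,:,::-1])
    print(n,{k:(np.round(v,4).tolist() if not isinstance(v,str) else v) for k,v in f.items() if k!="img"})
E
```

```text
{'time': np.float64(0.0), 'q': array([-1.433,  0.478,  0.022,  1.556, -0.012,  1.109, -0.083]), 'joint_velocities': array([-0.001,  0.001,  0.001,  0.   ,  0.   , -0.   , -0.   ]), 'tau': array([-0.0000e+00, -5.8286e+01,  1.5340e+00, -2.7260e+01, -5.4000e-02,
        1.7000e-02,  0.0000e+00]), 'tool_pos': array([0.164, 0.654, 0.222]), 'tcp_rot': array([ 0.001,  0.788,  0.615, -0.001]), 'contact_force': array([-0.061, -0.543, -0.533]), 'wrist_torque': array([0.003, 0.039, 0.002]), 'width': np.float64(1.0)}
scene {'vertical_fov': 42.4048, 'cx': 316.7463, 'cy': 244.8838, 'eye': [1.5239, -0.0507, 1.0063], 'attitude': [0.641, 0.297, 0.2832, 0.6486]}
top {'vertical_fov': 45.4776, 'cx': 323.5754, 'cy': 239.0266, 'eye': [0.3855, -0.0128, 1.3797], 'attitude': [-0.7021, -0.0576, 0.0508, 0.7079]}
wrist {'vertical_fov': 60.2756, 'cx': 318.2685, 'cy': 246.3943, 'mount': [[1.0, -0.0006, 0.0006, 0.0003], [-0.0004, -0.9526, -0.3042, -0.0842], [0.0007, 0.3042, -0.9526, -0.1621], [0.0, 0.0, 0.0, 1.0]]}
```

View pics/scene0.png

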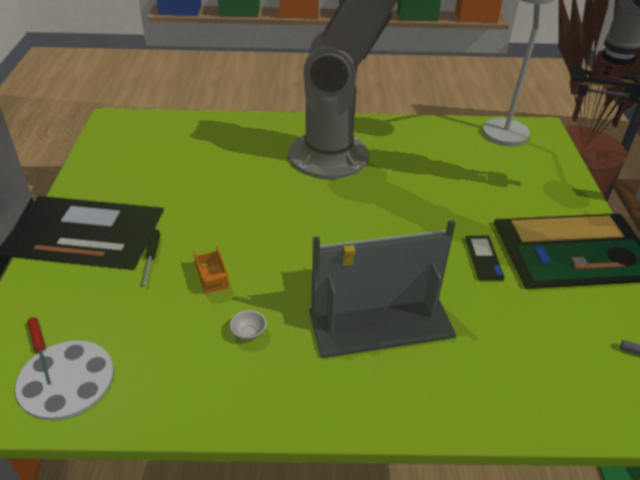

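View pics/top0.png

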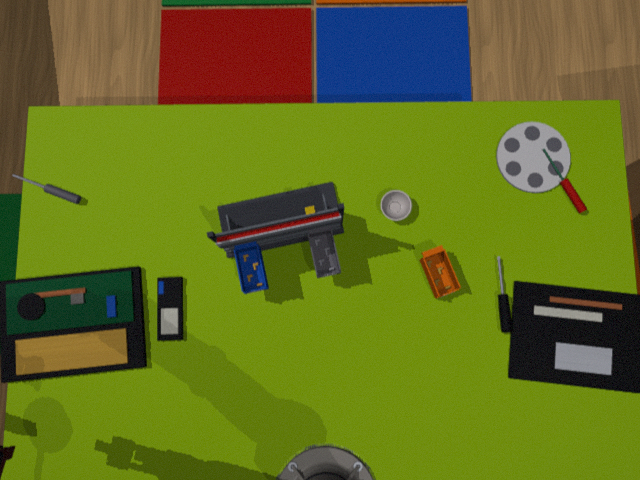

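View pics/wrist0.png

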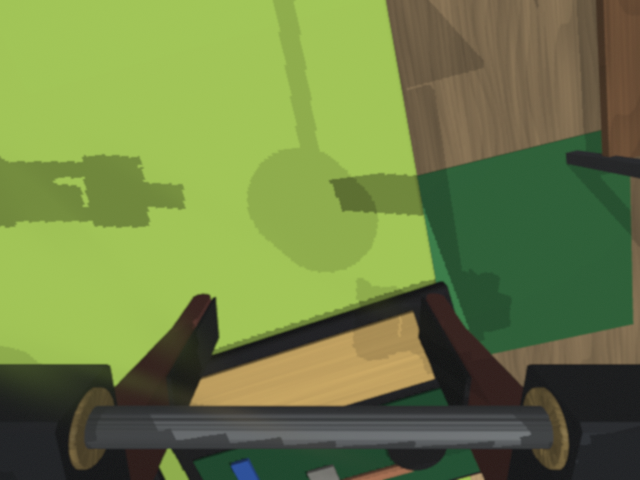

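Run:
```python
import cv2,numpy as np
t=cv2.imread("pics/top0.png"); s=cv2.imread("pics/scene0.png")
a=cv2.resize(t[235:310,405:475],None,fx=6,fy=6,interpolation=cv2.INTER_CUBIC)
b=cv2.resize(s[240:300,180:240],None,fx=6,fy=6,interpolation=cv2.INTER_CUBIC)
h=max(a.shape[0],b.shape[0])
o=np.zeros((h,a.shape[1]+b.shape[1],3),np.uint8);o[:a.shape[0],:a.shape[1]]=a;o[:b.shape[0],a.shape[1]:]=b
cv2.imwrite("pics/binz.png",o)
c=cv2.resize(t[175:300,200:355],None,fx=5,fy=4.6,interpolation=cv2.INTER_CUBIC); cv2.imwrite("pics/panz.png",c)
```

```text
(no output)
```

View pics/binz.png

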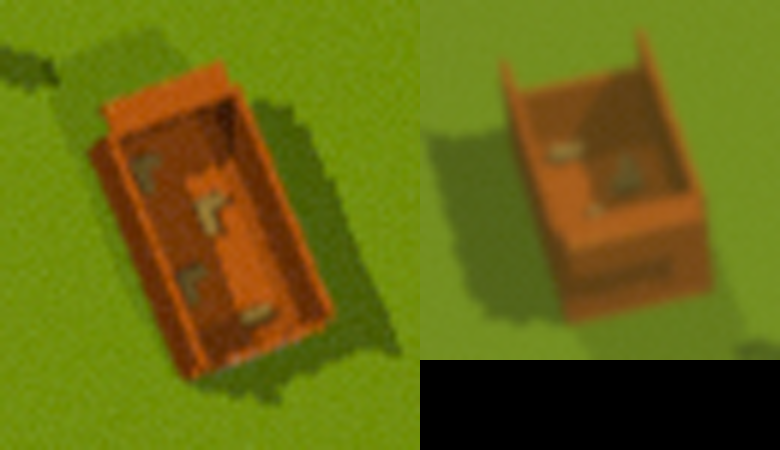

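View pics/panz.png

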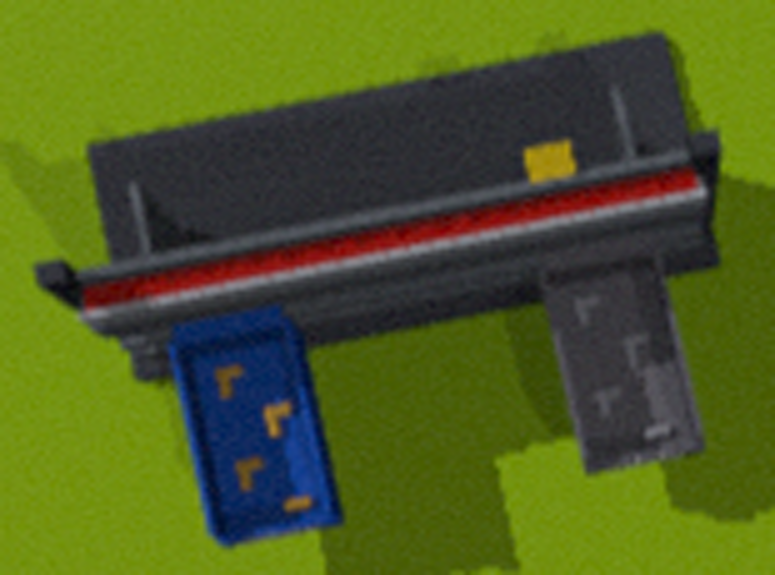

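```bash
cat >> h.py <<'E'
def cam(f,s=None):
    if "eye" in f:
        w,x,y,z=f["attitude"]; return R.from_quat([x,y,z,w]).as_matrix(),np.array(f["eye"])
    w,x,y,z=s["tcp_rot"]; T=R.from_quat([x,y,z,w]).as_matrix(); M=np.array(f["mount"])
    return T@M[:3,:3], T@M[:3,3]+np.array(s["tool_pos"])
def foc(f): return 240/np.tan(np.radians(f["vertical_fov"])/2)
def ray(f,uv,s=None):
    C,e=cam(f,s); k=foc(f); d=C@np.array([(uv[0]-f["cx"])/k,-(uv[1]-f["cy"])/k,-1]); return e,d/np.linalg.norm(d)
def onz(f,uv,z,s=None):
    e,d=ray(f,uv,s); return e+d*(z-e[2])/d[2]
def proj(f,p,s=None):
    C,e=cam(f,s); c=C.T@(np.array(p)-e); k=foc(f); return np.array([f["cx"]+k*c[0]/-c[2], f["cy"]-k*c[1]/-c[2]])
def tri(e1,d1,e2,d2):
    A=np.stack([d1,-d2],1); t=np.linalg.lstsq(A,e2-e1,rcond=None)[0]; a=e1+d1*t[0]; b=e2+d2*t[1]; return (a+b)/2,np.linalg.norm(a-b)
E
python3 - <<'E'
from h import *
t=robot.grab_frame("top"); sc=robot.grab_frame("scene")
img=t["img"]; hsv=cv2.cvtColor(img,cv2.COLOR_RGB2HSV)
# rim corners (from 6x zoom; offset 405,235): lip-left, lip-right, front right, front left base
P=lambda x,y:(405+x/6-.4,235+y/6-.4)
for n,p,z in [("lipL",P(103,106),.05),("lipR",P(225,62),.05),("backR",P(240,92),.05),("frontR",P(332,315),.03),("backLbase",P(92,150),0),("frontLbase",P(190,380),0)]:
    print(n,np.round(onz(t,p,z),4))
# red keeper
m=((hsv[...,0]<8)|(hsv[...,0]>172))&(hsv[...,1]>150)&(hsv[...,2]>90); m[:175]=0;m[260:]=0;m[:,:200]=0;m[:,360:]=0
m=m.astype(np.uint8); r=cv2.minAreaRect(np.argwhere(m)[:,::-1].astype(np.float32)); print("red",r)
bx=cv2.boxPoints(r)
print(np.round([onz(t,b,.191) for b in bx],4))
y=(hsv[...,0]>18)&(hsv[...,0]<32)&(hsv[...,1]>150)&(hsv[...,2]>90); y[:195]=0;y[225:]=0;y[:,:295]=0;y[:,325:]=0
c=np.argwhere(y)[:,::-1]; print("clip",c.mean(0),c.min(0),c.max(0), onz(t,c.mean(0),.203))
E
```

```text
lipL [ 0.5578 -0.23    0.05  ]
lipR [ 0.5746 -0.2781  0.05  ]
backR [ 0.5628 -0.2835  0.05  ]
frontR [ 0.4771 -0.32    0.03  ]
backLbase [ 0.5464 -0.2332  0.    ]
frontLbase [ 0.4537 -0.2691  0.    ]
red ((277.41070556640625, 226.58689880371094), (3.5398244857788086, 124.18444061279297), 77.79953002929688)
[[ 0.5736  0.2237  0.191 ]
 [ 0.6275 -0.0324  0.191 ]
 [ 0.62   -0.0339  0.191 ]
 [ 0.5663  0.222   0.191 ]]
clip [309.4057971  209.63768116] [305 206] [314 214] [0.63010908 0.02709456 0.203     ]
```

Run:
```python
import cv2
s=cv2.imread("pics/scene0.png")
cv2.imwrite("pics/panS.png",cv2.resize(s[215:355,300:460],None,fx=5,fy=4.2,interpolation=cv2.INTER_CUBIC))
```

```text
(no output)
```

View pics/panS.png

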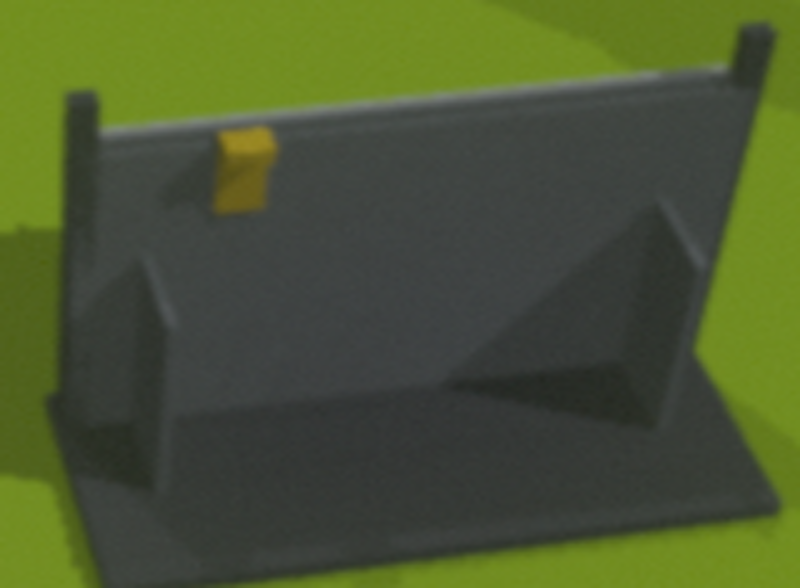

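Run:
```python
from h import *
t=robot.grab_frame("top"); sc=robot.grab_frame("scene")
T=lambda x,y:(200+x/5-.4,175+y/4.6-.4)
S=lambda x,y:(300+x/5-.4,215+y/4.2-.4)
for n,a,b in [("postR",T(705,145),S(82,95)),("postL",T(55,272),S(758,28)),("plateR",T(688,155),S(100,133)),("plateL",T(85,277),S(735,68)),("clip",T(550,147),S(245,131))]:
    print(n,*tri(*ray(t,a),*ray(sc,b)))
```

```text
postR [ 0.63041969 -0.03715676  0.23385796] 0.0010984668483991042
postL [0.5758759  0.22894863 0.2345365 ] 0.00401569547012766
plateR [ 0.63072802 -0.03011335  0.21118768] 0.0019088052404806748
plateL [0.57751836 0.22236463 0.21099193] 0.005986017857951289
clip [0.63383239 0.0263765  0.21647629] 0.0003324643438224581
```

```bash
cat >> h.py <<'E'
def need(tgt,yaw=None):
    s=st(); w,x,y,z=s["tcp_rot"]; T=R.from_quat([x,y,z,w]).as_matrix()
    d=T.T@(np.array(tgt)-s["tool_pos"])*1000
    cy=np.degrees(np.arctan2(T[1,0],T[0,0])); 
    print("travel",np.round(d,1),"roll",None if yaw is None else round(-((yaw-cy+180)%360-180),2),"tilt",np.round(np.degrees(np.arccos(-T[2,2])),2),"yaw",round(cy,2),"pos",np.round(s["tool_pos"],4),"t",round(float(s["time"]),2),"F",np.round(s["contact_force"],1),"q7",round(float(s["q"][6]),2),"w",round(float(s["width"])*88,1))
E
python3 -m jog '[{"gripper":-1,"travel":[-268,392,-137],"roll":0},{"gripper":-1,"travel":[-268,392,-137],"roll":0},{"gripper":-1,"travel":[-268,392,-137],"roll":0},{"gripper":-1,"travel":[-268,392,-137],"roll":0},{"gripper":-1,"travel":[-268,392,-137],"roll":0}]'
python3 -c "
from h import *
need([.48,.3,.36],111.5)"
```

```text
time: 0.77
tool_pos: [0.2981, 0.5033, 0.281]
tcp_rot: [0.0, 0.788, 0.615, -0.0]
contact_force: [0.9, 1.5, -0.2]
width: 0.996
travel [-152.9  225.9  -79. ] roll -35.58 tilt 0.01 yaw 75.92 pos [0.2981 0.5033 0.281 ] t 0.77 F [ 0.9  1.5 -0.2] q7 0.2 w 87.6
```

```bash
python3 -m jog '[{"gripper":-1,"travel":[-153,226,-79],"roll":-7},{"gripper":-1,"travel":[-153,226,-79],"roll":-14},{"gripper":-1,"travel":[-153,226,-79],"roll":-21},{"gripper":-1,"travel":[-153,226,-79],"roll":-28},{"gripper":-1,"travel":[-153,226,-79],"roll":-35}]'
python3 -c "
from h import *
need([.54,-.266,.30],111.5)"
```

```text
time: 1.18
tool_pos: [0.4252, 0.3611, 0.3364]
tcp_rot: [0.0, 0.573, 0.82, 0.0]
contact_force: [0.5, 0.7, 0.1]
width: 0.997
travel [-628.4 -107.6   36.3] roll -1.42 tilt 0.02 yaw 110.08 pos [0.4252 0.3611 0.3364] t 1.18 F [0.5 0.7 0.1] q7 1.13 w 87.7
```

```bash
python3 -m jog '[{"gripper":-1,"travel":[-628,-107,0],"roll":-1.4},{"gripper":-1,"travel":[-628,-107,0],"roll":-1.4},{"gripper":-1,"travel":[-628,-107,0],"roll":-1.4},{"gripper":-1,"travel":[-628,-107,0],"roll":-1.4},{"gripper":-1,"travel":[-628,-107,0],"roll":-1.4}]'
cat > snap.py <<'E'
from h import *; import sys,pickle
s=st(); f=robot.grab_frame("wrist"); cv2.imwrite(f"pics/{sys.argv[1]}.png",f["img"][:,:,::-1]); pickle.dump((s,f),open(f"{sys.argv[1]}.pkl","wb"))
print(np.round(s["tool_pos"],4),np.round(s["joint_velocities"],3).max())
E
python3 snap.py w1
python3 -m jog '[{"gripper":-1,"travel":[-100,0,0],"roll":0},{"gripper":-1,"travel":[-100,0,0],"roll":0},{"gripper":-1,"travel":[-100,0,0],"roll":0},{"gripper":-1,"travel":[-100,0,0],"roll":0}]'
python3 snap.py w2
python3 -c "
from h import *
need([.54,-.266,.25],111.5)"
```

```text
time: 1.6
tool_pos: [0.462, 0.1559, 0.3361]
tcp_rot: [0.0, 0.563, 0.826, 0.001]
contact_force: [0.5, -0.2, -0.0]
width: 1.001
[0.462  0.1559 0.3361] 0.965
time: 1.98
tool_pos: [0.5009, 0.0463, 0.3372]
tcp_rot: [0.003, 0.571, 0.821, -0.001]
contact_force: [-0.7, -0.4, 0.2]
width: 1.004
[0.5009 0.0463 0.3372] 0.01
travel [-309.5  -73.3   88. ] roll -1.01 tilt 0.22 yaw 110.49 pos [0.5002 0.0498 0.337 ] t 2.03 F [0.3 0.7 0.2] q7 1.74 w 88.1
```

View pics/w1.png

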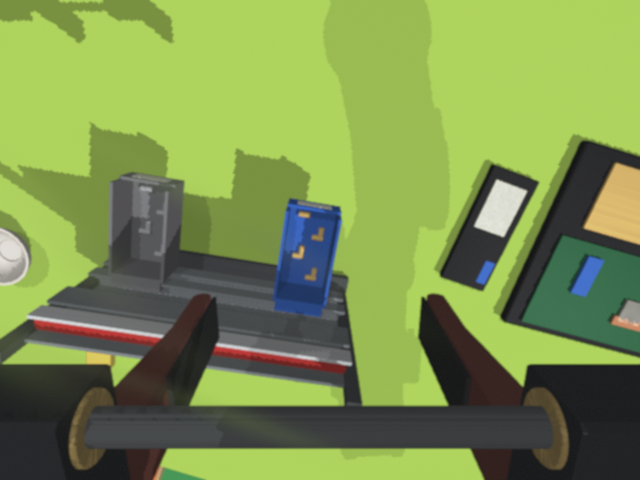

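View pics/w2.png

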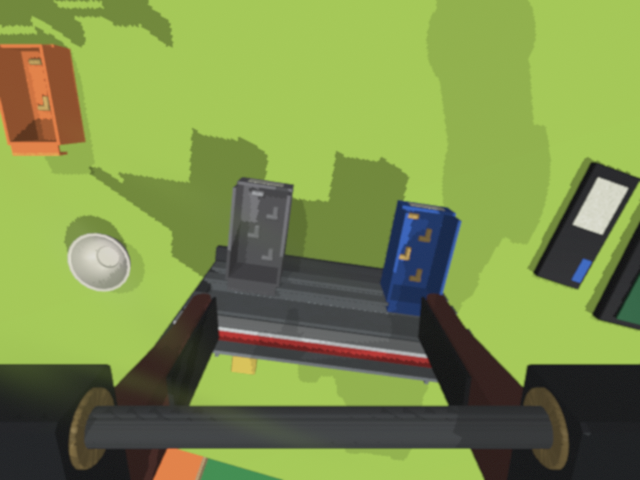

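```bash
python3 -m jog '[{"gripper":-1,"travel":[-71,133,0],"roll":0},{"gripper":-1,"travel":[-71,133,0],"roll":0},{"gripper":-1,"travel":[-71,133,0],"roll":0},{"gripper":-1,"travel":[-71,133,0],"roll":0},{"gripper":-1,"travel":[-71,133,0],"roll":0}]'
python3 -m jog '[{"gripper":-1,"travel":[0,0,0],"roll":0},{"gripper":-1,"travel":[0,0,0],"roll":0}]'
python3 snap.py w3
python3 -c "
import cv2;i=cv2.imread('pics/w3.png');cv2.imwrite('pics/w3z.png',cv2.resize(i[0:290,100:480],None,fx=2,fy=2))"
```

```text
time: 2.45
tool_pos: [0.6531, 0.0311, 0.3354]
tcp_rot: [0.002, 0.57, 0.822, -0.001]
contact_force: [-1.2, 0.3, -0.0]
width: 1.0
time: 2.62
tool_pos: [0.6526, 0.033, 0.3344]
tcp_rot: [0.001, 0.569, 0.822, -0.002]
contact_force: [-0.5, 1.6, -0.9]
width: 0.997
[0.6526 0.033  0.3344] 0.02
```

View pics/w3.png

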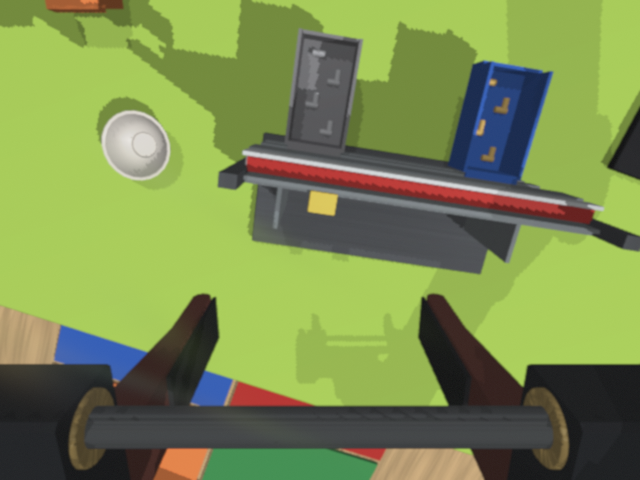

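```bash
cat > lines.py <<'E'
from h import *; import pickle
def rail(name,c0,c1):
    s,f=pickle.load(open(name+".pkl","rb")); img=f["img"]; hsv=cv2.cvtColor(img,cv2.COLOR_RGB2HSV).astype(int)
    red=(((hsv[...,0]<8)|(hsv[...,0]>172))&(hsv[...,1]>140)&(hsv[...,2]>80))
    g=img.astype(int).min(2)
    U=[];W=[];Rt=[];Rb=[]
    for u in range(c0,c1):
        r=np.where(red[100:380,u])[0]
        if len(r)<3: continue
        r=r+100; top=r.min()
        seg=g[top-14:top+1,u].astype(float); k=seg.argmax()
        w=seg-seg.min(); w[w<0.5*w.max()]=0
        U.append(u);W.append(top-14+(w*np.arange(15)).sum()/w.sum());Rt.append(r.min()-.5);Rb.append(r.max()+.5)
    out={}
    for n,V in(("rail",W),("redtop",Rt),("redbot",Rb)):
        V=np.array(V);u=np.array(U);
        p=np.polyfit(u,V,1)
        for _ in range(3):
            r=V-np.polyval(p,u); k=abs(r)<max(1,2*np.median(abs(r))); p=np.polyfit(u[k],V[k],1)
        out[n]=p
    print(name,len(U),{k:np.round(v,4) for k,v in out.items()})
    return s,f,out
def plane(s,f,p):
    e,d1=ray(f,(200,np.polyval(p,200)),s); _,d2=ray(f,(420,np.polyval(p,420)),s); n=np.cross(d1,d2); n/=np.linalg.norm(n); return e,n
def isect(a,b,y):
    (e1,n1),(e2,n2)=a,b
    A=np.array([n1,n2,[0,1,0]]); return np.linalg.solve(A,[n1@e1,n2@e2,y])
E
python3 - <<'E'
from lines import *
a=rail("w2",225,420); b=rail("w3",260,570)
for n in("rail","redtop","redbot"):
    A=plane(a[0],a[1],a[2][n]);B=plane(b[0],b[1],b[2][n])
    p,q=isect(A,B,0.2),isect(A,B,0.0); print(n,np.round(p,4),np.round(q,4),"yaw",np.degrees(np.arctan2(-(p-q)[0],(p-q)[1])))
s,f,_=b; img=f["img"]; hsv=cv2.cvtColor(img,cv2.COLOR_RGB2HSV)
y=(hsv[...,0]>18)&(hsv[...,0]<32)&(hsv[...,1]>120)&(hsv[...,2]>120); y[:180]=0;y[230:]=0;y[:,:290]=0;y[:,360:]=0
c=np.argwhere(y)[:,::-1].astype(np.float32); r=cv2.minAreaRect(c); print(r,[np.round(onz(f,p,.203,s),4) for p in cv2.boxPoints(r)],onz(f,r[0],.203,s))
E
```

```text
w2 195 {'rail': array([1.342000e-01, 2.984602e+02]), 'redtop': array([1.338000e-01, 3.015907e+02]), 'redbot': array([1.320000e-01, 3.101434e+02])}
w3 310 {'rail': array([  0.1571, 113.7717]), 'redtop': array([  0.157 , 117.3994]), 'redbot': array([  0.1541, 132.2499])}
rail [0.5668 0.2    0.1939] [0.6089 0.     0.1937] yaw 11.901596413569457
redtop [0.5693 0.2    0.1943] [0.6114 0.     0.1943] yaw 11.880736151807
redbot [0.58   0.2    0.1895] [0.6224 0.     0.1894] yaw 11.967583872313584
((322.0899963378906, 202.8699951171875), (27.577165603637695, 21.213205337524414), 8.13010311126709) [array([0.6396, 0.019 , 0.203 ]), array([0.6245, 0.0157, 0.203 ]), array([0.6202, 0.035 , 0.203 ]), array([0.6353, 0.0386, 0.203 ])] [0.62983876 0.02703894 0.203     ]
```

```bash
python3 -c "
from h import *
need([.60,-.245,.25],111.5)"
```

```text
travel [-241.1 -146.8   86. ] roll -0.85 tilt 0.22 yaw 110.65 pos [0.6522 0.0327 0.335 ] t 2.67 F [ 1.   0.2 -0.1] q7 1.91 w 87.9
```

```bash
python3 -m jog '[{"gripper":-1,"travel":[-241,-147,86],"roll":-1},{"gripper":-1,"travel":[-241,-147,86],"roll":-1},{"gripper":-1,"travel":[-241,-147,86],"roll":-1},{"gripper":-1,"travel":[-241,-147,86],"roll":-1},{"gripper":-1,"travel":[-241,-147,86],"roll":-1}]'
python3 -m jog '[{"gripper":-1,"travel":[-75,-46,26],"roll":0},{"gripper":-1,"travel":[-75,-46,26],"roll":0},{"gripper":-1,"travel":[-75,-46,26],"roll":0},{"gripper":-1,"travel":[-75,-46,26],"roll":0},{"gripper":-1,"travel":[-75,-46,26],"roll":0}]'
python3 snap.py w4
python3 -c "
from h import *
need([.60,-.245,.25],111.5)"
```

```text
time: 3.08
tool_pos: [0.614, -0.1649, 0.2752]
tcp_rot: [0.001, 0.561, 0.828, -0.001]
contact_force: [0.2, -0.7, 0.5]
width: 1.001
time: 3.5
tool_pos: [0.5989, -0.2505, 0.2499]
tcp_rot: [0.001, 0.561, 0.828, 0.0]
contact_force: [0.1, 0.7, 0.1]
width: 0.999
[ 0.5989 -0.2505  0.2499] -0.001
travel [3.8 1.8 0.1] roll 0.37 tilt 0.19 yaw 111.87 pos [ 0.5998 -0.2492  0.2501] t 3.55 F [0.  0.7 0.3] q7 2.43 w 87.7
```

View pics/w4.png

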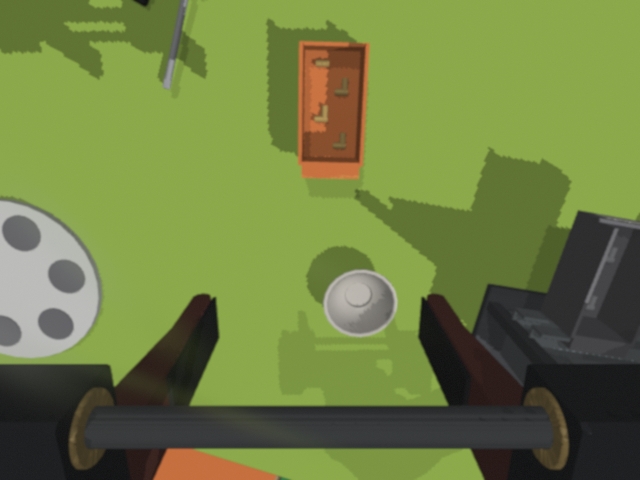

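```bash
python3 -c "
import cv2;i=cv2.imread('pics/w4.png');cv2.imwrite('pics/w4z.png',cv2.resize(i[30:190,260:400],None,fx=4,fy=3.7,interpolation=cv2.INTER_CUBIC)[:592])
cv2.imwrite('pics/w4z.png',cv2.resize(i[35:185,280:390],None,fx=4,fy=4,interpolation=cv2.INTER_CUBIC))"
```

```text
(no output)
```

View pics/w4z.png

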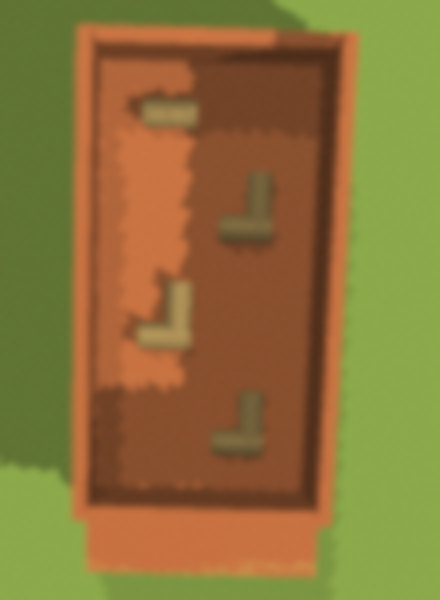

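Run:
```python
from h import *; import pickle
s,f=pickle.load(open("w4.pkl","rb"))
Z=lambda x,y:(280+x/4-.375,35+y/4-.375)
P={n:onz(f,Z(*p),.05,s)[:2] for n,p in dict(BL=(74,519),BR=(331,525),FL=(78,25),FR=(358,34),LL=(88,572),LR=(317,577)).items()}
for k,v in P.items(): print(k,np.round(v,4))
D=lambda a,b:(np.linalg.norm(P[a]-P[b]),np.degrees(np.arctan2(*(P[a]-P[b])[::-1])))
print(D("BL","FL"),D("BR","FR"),D("BL","BR"),D("FL","FR"),D("LL","LR"))
print((P["BL"]+P["BR"]+P["FL"]+P["FR"])/4,(P["LL"]+P["LR"])/2)
```

```text
BL [ 0.5659 -0.2826]
BR [ 0.5465 -0.2306]
FL [ 0.4753 -0.3164]
FR [ 0.4562 -0.2642]
LL [ 0.5755 -0.2757]
LR [ 0.5579 -0.2289]
(np.float64(0.09672472658185825), np.float64(20.432539989947315)) (np.float64(0.09635109537209888), np.float64(20.43801726582208)) (np.float64(0.055586883702447194), np.float64(-69.54854113494596)) (np.float64(0.05557880537725453), np.float64(-69.93371498514534)) (np.float64(0.05000816467384907), np.float64(-69.47052159476002))
[ 0.51100322 -0.27345482] [ 0.56671405 -0.25231447]
```

```bash
python3 -c "
from h import *
need([.5357,-.264,.09],110.4)"
```

```text
travel [ 10.5 -65.4 159.9] roll 1.47 tilt 0.19 yaw 111.87 pos [ 0.5998 -0.2492  0.2501] t 3.55 F [0.  0.7 0.3] q7 2.43 w 87.7
```

```bash
python3 -m jog '[{"gripper":-1,"travel":[10,-65,160],"roll":1.5},{"gripper":-1,"travel":[10,-65,160],"roll":1.5},{"gripper":-1,"travel":[10,-65,160],"roll":1.5},{"gripper":-1,"travel":[10,-65,160],"roll":1.5},{"gripper":-1,"travel":[10,-65,160],"roll":1.5}]'
python3 -m jog '[{"gripper":-1,"travel":[0,0,0],"roll":0},{"gripper":-1,"travel":[0,0,0],"roll":0}]'
python3 snap.py w5
python3 -c "
from h import *
need([.5357,-.264,.017],110.4)"
```

```text
time: 3.97
tool_pos: [0.5311, -0.2601, 0.0847]
tcp_rot: [-0.004, 0.57, 0.822, -0.0]
contact_force: [-1.4, 0.3, -1.1]
width: 1.001
time: 4.13
tool_pos: [0.5327, -0.258, 0.0856]
tcp_rot: [-0.004, 0.569, 0.822, 0.0]
contact_force: [-0.2, -0.3, 0.5]
width: 0.999
[ 0.5327 -0.258   0.0856] 0.013
travel [-5.8  0.1 69.6] roll 0.24 tilt 0.29 yaw 110.64 pos [ 0.5338 -0.2589  0.0866] t 4.18 F [-0.3  0.3  1.6] q7 2.53 w 87.7
```

View pics/w5.png

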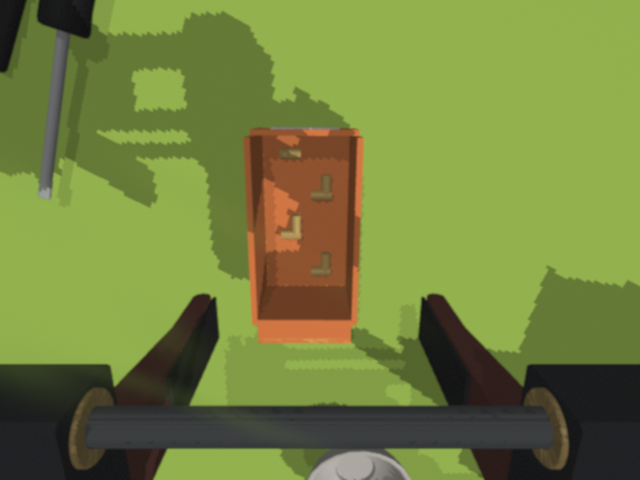

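```bash
python3 -m jog '[{"gripper":-1,"travel":[-6,0,0],"roll":0},{"gripper":-1,"travel":[-6,0,30],"roll":0},{"gripper":-1,"travel":[-6,0,55],"roll":0},{"gripper":-1,"travel":[-6,0,70],"roll":0},{"gripper":-1,"travel":[-6,0,70],"roll":0}]'
python3 -m jog '[{"gripper":-1,"travel":[0,0,0],"roll":0},{"gripper":-1,"travel":[0,0,0],"roll":0}]'
python3 -c "
from h import *
need([.5357,-.264,.017],110.4)"
```

```text
time: 4.6
tool_pos: [0.5362, -0.2637, 0.0155]
tcp_rot: [-0.003, 0.568, 0.823, 0.001]
contact_force: [-0.6, -0.1, 0.1]
width: 1.004
time: 4.77
tool_pos: [0.5383, -0.2643, 0.0173]
tcp_rot: [-0.002, 0.568, 0.823, 0.001]
contact_force: [0.2, -1.0, 0.5]
width: 1.0
travel [ 1.2 -2.3  0.3] roll 0.34 tilt 0.21 yaw 110.74 pos [ 0.5383 -0.2643  0.0173] t 4.77 F [ 0.2 -1.   0.5] q7 2.58 w 88.0
```

```bash
python3 -m jog '[{"gripper":1,"travel":[0,0,0],"roll":0},{"gripper":1,"travel":[0,0,0],"roll":0},{"gripper":1,"travel":[0,0,0],"roll":0},{"gripper":1,"travel":[0,0,0],"roll":0},{"gripper":1,"travel":[0,0,0],"roll":0}]'
python3 -m jog '[{"gripper":1,"travel":[0,0,0],"roll":0},{"gripper":1,"travel":[0,0,0],"roll":0},{"gripper":1,"travel":[0,0,0],"roll":0},{"gripper":1,"travel":[0,0,0],"roll":0},{"gripper":1,"travel":[0,0,0],"roll":0}]'
python3 snap.py w6
python3 -c "
from h import *
for i in range(1): need([.5357,-.264,.017],110.4)"
```

```text
time: 5.18
tool_pos: [0.5385, -0.2643, 0.0177]
tcp_rot: [-0.001, 0.568, 0.823, 0.001]
contact_force: [-0.1, 0.0, 0.4]
width: 0.66
time: 5.6
tool_pos: [0.5384, -0.2642, 0.0176]
tcp_rot: [-0.001, 0.568, 0.823, 0.001]
contact_force: [-0.8, 0.9, 1.4]
width: 0.636
[ 0.5384 -0.2642  0.0176] 0.0
travel [ 1.1 -2.4  0.6] roll 0.34 tilt 0.21 yaw 110.74 pos [ 0.5383 -0.2642  0.0176] t 5.65 F [0.1 0.1 1.5] q7 2.58 w 56.2
```

View pics/w6.png

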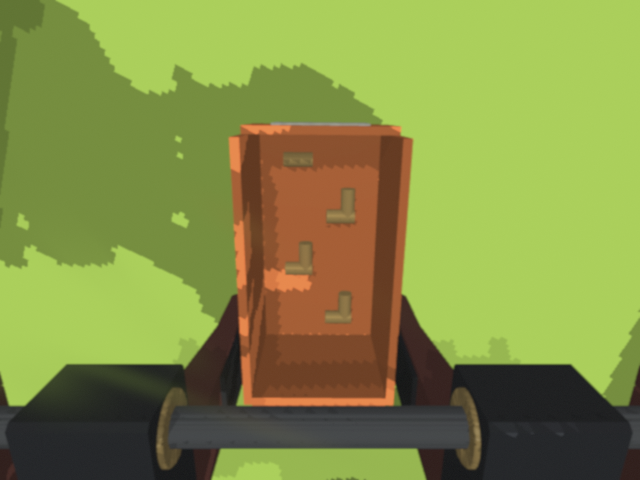

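Run:
```python
from h import *; import pickle
i=cv2.imread('pics/w6.png');cv2.imwrite('pics/w6z.png',cv2.resize(i[110:160,220:430],None,fx=3.8,fy=3.8,interpolation=cv2.INTER_CUBIC));cv2.imwrite('pics/w6y.png',cv2.resize(i[370:425,220:430],None,fx=3.8,fy=3.8,interpolation=cv2.INTER_CUBIC))
s,f=pickle.load(open("w6.pkl","rb")); w,x,y,z=s["tcp_rot"]; T=R.from_quat([x,y,z,w]).as_matrix()
for uv,zz in[((232,138),.05),((411,138),.05),((238,127),.03),((400,127),.03)]:
    p=onz(f,uv,zz,s); print(np.round(T.T@(p-s["tool_pos"])*1000,1))
```

```text
[-26.  -77.2 -32.5]
[ 28.4 -77.2 -32.3]
[-27.7 -79.8 -12.5]
[ 28.7 -79.8 -12.3]
```

View pics/w6z.png

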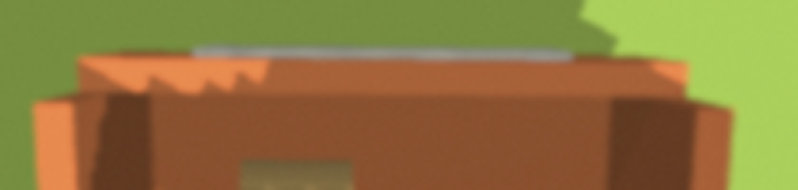

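View pics/w6y.png

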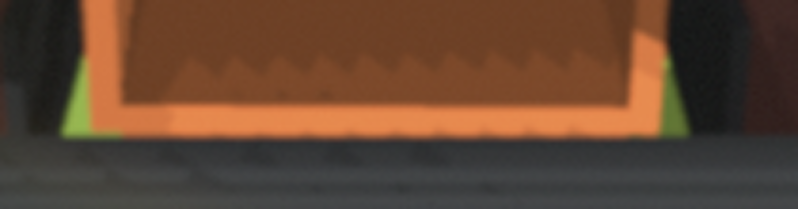

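```bash
python3 -m jog '[{"gripper":1,"travel":[0,0,-10],"roll":0},{"gripper":1,"travel":[0,0,-35],"roll":0},{"gripper":1,"travel":[0,0,-70],"roll":0},{"gripper":1,"travel":[0,0,-105],"roll":0},{"gripper":1,"travel":[0,0,-140],"roll":0}]'
python3 -m jog '[{"gripper":1,"travel":[0,0,-30],"roll":0},{"gripper":1,"travel":[0,0,-60],"roll":0},{"gripper":1,"travel":[0,0,-90],"roll":0},{"gripper":1,"travel":[0,0,-120],"roll":0},{"gripper":1,"travel":[0,0,-140],"roll":0}]'
python3 -c "
from h import *
for i in range(1): need([.5813,.0163,.29],101.9)"
```

```text
time: 6.07
tool_pos: [0.5379, -0.2648, 0.1594]
tcp_rot: [-0.002, 0.568, 0.823, 0.001]
contact_force: [0.6, -0.2, -1.3]
width: 0.638
time: 6.48
tool_pos: [0.5384, -0.2659, 0.3032]
tcp_rot: [-0.0, 0.569, 0.823, 0.001]
contact_force: [0.5, -0.4, -1.7]
width: 0.634
travel [248.9 139.8  13.9] roll 8.77 tilt 0.16 yaw 110.67 pos [ 0.5384 -0.2659  0.3032] t 6.48 F [ 0.5 -0.4 -1.7] q7 2.43 w 55.8
```

```bash
python3 -m jog '[{"gripper":1,"travel":[25,14,1],"roll":2},{"gripper":1,"travel":[60,34,3],"roll":4},{"gripper":1,"travel":[95,54,5],"roll":6},{"gripper":1,"travel":[130,73,7],"roll":8},{"gripper":1,"travel":[165,92,9],"roll":8.8}]'
python3 -m jog '[{"gripper":1,"travel":[30,15,2],"roll":0},{"gripper":1,"travel":[55,28,3],"roll":0},{"gripper":1,"travel":[75,38,3],"roll":0},{"gripper":1,"travel":[75,38,3],"roll":0},{"gripper":1,"travel":[75,38,3],"roll":0}]'
python3 -c "
from h import *
for i in range(1): need([.5813,.0163,.25],101.9)"
```

```text
time: 6.9
tool_pos: [0.5658, -0.0776, 0.2952]
tcp_rot: [0.0, 0.631, 0.776, 0.002]
contact_force: [0.6, 0.0, -1.8]
width: 0.634
time: 7.32
tool_pos: [0.5876, 0.0049, 0.2925]
tcp_rot: [-0.0, 0.63, 0.776, 0.001]
contact_force: [-0.1, -0.9, -1.1]
width: 0.639
travel [12.4 -3.9 42.5] roll -0.03 tilt 0.16 yaw 101.87 pos [0.5876 0.0049 0.2925] t 7.32 F [-0.1 -0.9 -1.1] q7 1.78 w 56.2
```

```bash
python3 -m jog '[{"gripper":1,"travel":[6,-2,10],"roll":0},{"gripper":1,"travel":[12,-4,30],"roll":0},{"gripper":1,"travel":[12,-4,50],"roll":0},{"gripper":1,"travel":[12,-4,60],"roll":0},{"gripper":1,"travel":[12,-4,60],"roll":0}]'
python3 -m jog '[{"gripper":1,"travel":[0,0,0],"roll":0},{"gripper":1,"travel":[0,0,0],"roll":0}]'
python3 snap.py w7
python3 - <<'E'
from h import *
need([.5813,.0163,.235],101.9)
import pickle
for n in("top","scene"):
    f=robot.grab_frame(n); pickle.dump(f,open(n+"7.pkl","wb")); cv2.imwrite(f"pics/{n}7.png",f["img"][:,:,::-1])
i=cv2.imread("pics/top7.png");cv2.imwrite("pics/top7z.png",cv2.resize(i[175:300,200:355],None,fx=5,fy=4.6,interpolation=cv2.INTER_CUBIC))
i=cv2.imread("pics/scene7.png");cv2.imwrite("pics/scene7z.png",cv2.resize(i[195:335,300:460],None,fx=5,fy=4.2,interpolation=cv2.INTER_CUBIC))
E
```

```text
time: 7.73
tool_pos: [0.5791, 0.0147, 0.2299]
tcp_rot: [-0.002, 0.631, 0.776, -0.001]
contact_force: [-1.7, -0.0, -1.6]
width: 0.638
time: 7.9
tool_pos: [0.5792, 0.0136, 0.2304]
tcp_rot: [-0.001, 0.632, 0.775, -0.001]
contact_force: [0.1, 0.8, -2.3]
width: 0.637
[0.5792 0.0136 0.2304] 0.001
travel [ 2.1  2.2 -4.3] roll -0.21 tilt 0.13 yaw 101.69 pos [0.5795 0.0138 0.2307] t 7.95 F [-0.5  0.  -1. ] q7 1.77 w 56.4
```

View pics/w7.png

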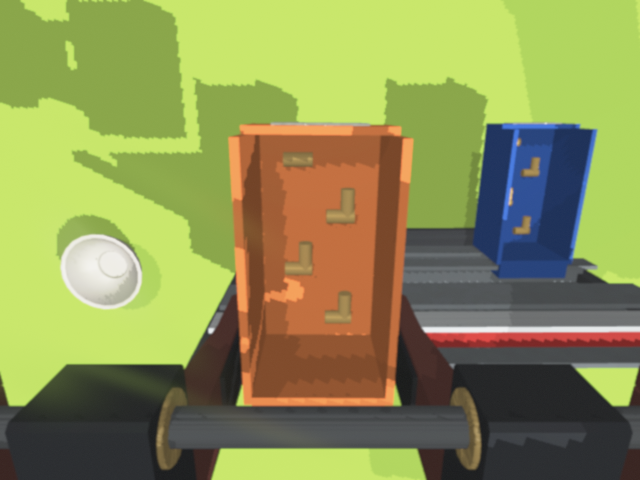

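View pics/scene7z.png

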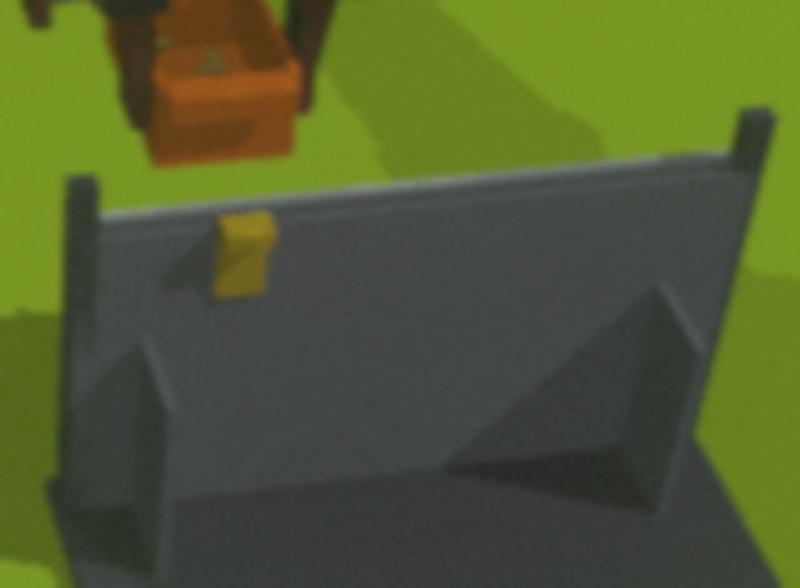

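View pics/top7z.png

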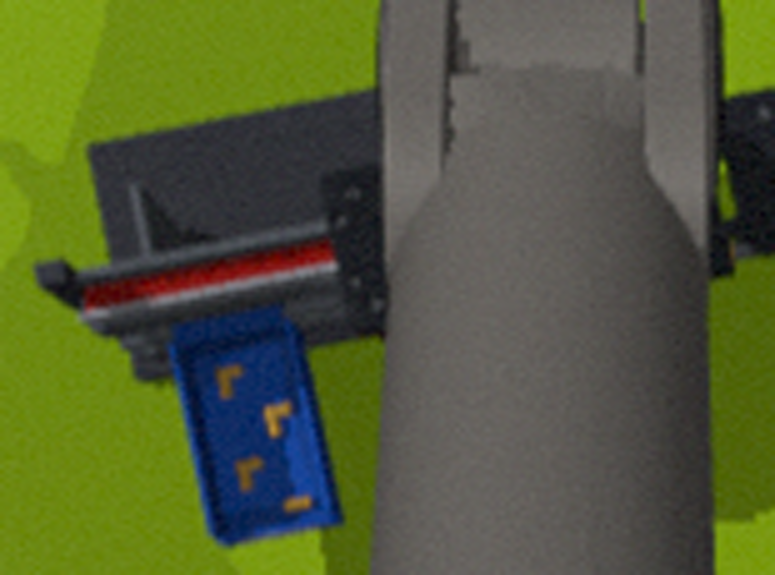

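Run:
```python
from lines import *
px=np.array([.9785,.2062,0])
a=rail("w7",450,630)
for n in("rail","redtop","redbot"):
  for u in(460,620):
    for z in(.194,.190):
        p=onz(a[1],(u,np.polyval(a[2][n],u)),z,a[0]); print(n,u,z,np.round(p@px,4))
b=rail("w3",260,570)
for n in("rail",):
    A=plane(a[0],a[1],a[2][n]);B=plane(b[0],b[1],b[2][n])
    p,q=isect(A,B,0.2),isect(A,B,0.0); print(n,np.round(p,4),np.round(q,4),"yaw",np.degrees(np.arctan2(-(p-q)[0],(p-q)[1])), p@px)
s,f=a[0],a[1]; w,x,y,z=s["tcp_rot"]; T=R.from_quat([x,y,z,w]).as_matrix(); print(T[:,0],T[:,1])
# clip from scene: bin bottom centre vs clip
```

```text
w7 180 {'rail': array([-3.700000e-03,  3.308294e+02]), 'redtop': array([-4.500000e-03,  3.350917e+02]), 'redbot': array([-7.500000e-03,  3.501475e+02])}
rail 460 0.194 0.5958
rail 460 0.19 0.598
rail 620 0.194 0.5958
rail 620 0.19 0.598
redtop 460 0.194 0.5981
redtop 460 0.19 0.6004
redtop 620 0.194 0.598
redtop 620 0.19 0.6003
redbot 460 0.194 0.6065
redbot 460 0.19 0.609
redbot 620 0.194 0.6061
redbot 620 0.19 0.6086
w3 310 {'rail': array([  0.1571, 113.7717]), 'redtop': array([  0.157 , 117.3994]), 'redbot': array([  0.1541, 132.2499])}
rail [0.5667 0.2    0.1939] [0.6089 0.     0.194 ] yaw 11.894801067671441 0.5957985627184642
[-0.20229106  0.97932465  0.00124657] [ 0.97932138  0.20229372 -0.00262196]
```

```bash
python3 -m jog '[{"gripper":1,"travel":[1,1,5],"roll":0},{"gripper":1,"travel":[2,2,15],"roll":-0.2},{"gripper":1,"travel":[2,2,25],"roll":-0.2},{"gripper":1,"travel":[2,2,32],"roll":-0.2},{"gripper":1,"travel":[2,2,38],"roll":-0.2}]'
python3 -m jog '[{"gripper":1,"travel":[0,0,0],"roll":0},{"gripper":1,"travel":[0,0,0],"roll":0}]'
python3 -c "
from h import *
need([.5813,.0163,.185],101.9)"
```

```text
time: 8.47
tool_pos: [0.5805, 0.0168, 0.1912]
tcp_rot: [-0.002, 0.63, 0.777, -0.001]
contact_force: [0.7, 0.2, -1.4]
width: 0.637
time: 8.63
tool_pos: [0.58, 0.0167, 0.1903]
tcp_rot: [-0.002, 0.63, 0.777, -0.001]
contact_force: [-0.2, 0.1, -1.2]
width: 0.636
travel [-0.7  1.2  5.3] roll 0.04 tilt 0.29 yaw 101.94 pos [0.58   0.0167 0.1903] t 8.63 F [-0.2  0.1 -1.2] q7 1.79 w 56.0
```

```bash
python3 -m jog '[{"gripper":1,"travel":[-0.5,1,2],"roll":0},{"gripper":1,"travel":[-0.5,1,4],"roll":0},{"gripper":1,"travel":[-0.5,1,6],"roll":0},{"gripper":1,"travel":[-0.5,1,8],"roll":0},{"gripper":1,"travel":[-0.5,1,8],"roll":0}]'
python3 snap.py w8
python3 - <<'E'
from h import *
need([.5813,.0163,.175],101.9)
f=robot.grab_frame("scene"); cv2.imwrite("pics/s8.png",f["img"][:,:,::-1])
i=cv2.imread("pics/s8.png");cv2.imwrite("pics/s8z.png",cv2.resize(i[195:295,300:400],None,fx=6,fy=6,interpolation=cv2.INTER_CUBIC))
E
```

```text
time: 9.05
tool_pos: [0.5808, 0.0165, 0.182]
tcp_rot: [-0.002, 0.63, 0.777, -0.002]
contact_force: [-0.1, 0.8, -2.2]
width: 0.637
[0.5808 0.0165 0.182 ] 0.008
travel [-0.2  0.4  7.2] roll 0.04 tilt 0.3 yaw 101.94 pos [0.5809 0.0165 0.1822] t 9.1 F [ 0.1  0.4 -3. ] q7 1.8 w 56.2
```

View pics/s8z.png

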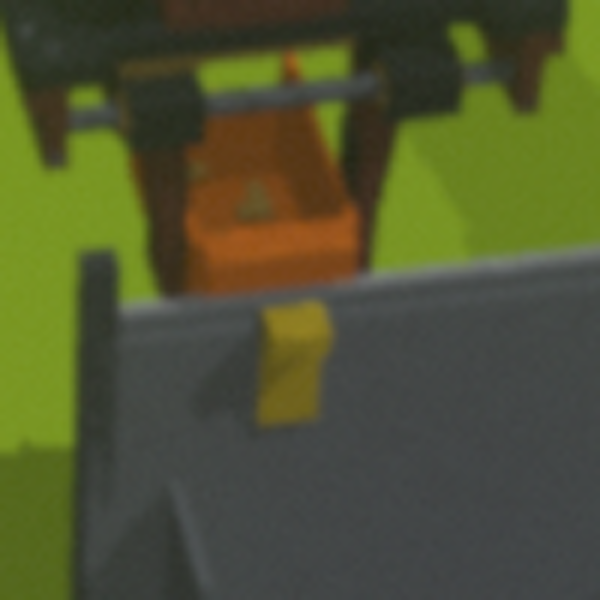

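Run:
```python
from h import *
f=robot.grab_frame("scene"); s=st()
Z=lambda x,y:(300+x/6-.42,195+y/6-.42)
px=np.array([.9785,.2062,0]);py=np.array([-.2062,.9785,0])
for n,uv,z in [("L",Z(193,242),.2144),("R",Z(357,213),.2144),("c1",Z(263,312),.203),("c2",Z(328,303),.203)]:
    p=onz(f,uv,z); print(n,np.round([p@px,p@py],4))
m=s["tool_pos"]-.0302*px+.0004*py; print("mid est",m@px,m@py,"lip end",m@px+.061)
```

```text
L [ 0.5862 -0.1289]
R [ 0.5815 -0.0721]
c1 [ 0.6115 -0.1109]
c2 [ 0.611  -0.0889]
mid est 0.5417791523107695 -0.10330916153135856 lip end 0.6027791523107695
```

```bash
python3 -m jog '[{"gripper":1,"travel":[0,0.4,1.5],"roll":0},{"gripper":1,"travel":[0,0.4,3],"roll":0},{"gripper":1,"travel":[0,0.4,4.5],"roll":0},{"gripper":1,"travel":[0,0.4,6],"roll":0},{"gripper":1,"travel":[0,0.4,6],"roll":0}]'
python3 -c "
from h import *
need([.5813,.0163,.165],101.9)"
```

```text
time: 9.62
tool_pos: [0.5812, 0.0165, 0.176]
tcp_rot: [-0.002, 0.63, 0.777, -0.002]
contact_force: [-0.5, 1.7, -2.3]
width: 0.636
travel [-0.3  0.1 11. ] roll 0.04 tilt 0.32 yaw 101.94 pos [0.5812 0.0165 0.176 ] t 9.62 F [-0.5  1.7 -2.3] q7 1.8 w 55.9
```

```bash
python3 -m jog '[{"gripper":1,"travel":[0,0,1],"roll":0},{"gripper":1,"travel":[0,0,2],"roll":0},{"gripper":1,"travel":[0,0,3],"roll":0},{"gripper":1,"travel":[0,0,3],"roll":0}]'
python3 -m jog '[{"gripper":1,"travel":[0,0,1],"roll":0},{"gripper":1,"travel":[0,0,2],"roll":0},{"gripper":1,"travel":[0,0,2],"roll":0}]'
python3 -c "
from h import *
need([.5813,.0163,.1646],101.9)"
```

```text
time: 9.95
tool_pos: [0.5811, 0.0165, 0.1728]
tcp_rot: [-0.002, 0.63, 0.777, -0.002]
contact_force: [-0.5, -0.4, -2.1]
width: 0.637
time: 10.2
tool_pos: [0.5812, 0.0165, 0.1711]
tcp_rot: [-0.002, 0.63, 0.777, -0.002]
contact_force: [-2.9, -0.1, 2.1]
width: 0.637
travel [-0.3  0.1  6.5] roll 0.04 tilt 0.32 yaw 101.94 pos [0.5812 0.0165 0.1711] t 10.2 F [-2.9 -0.1  2.1] q7 1.8 w 56.0
```

```bash
python3 -m jog '[{"gripper":1,"travel":[0,0,0.7],"roll":0},{"gripper":1,"travel":[0,0,1.4],"roll":0},{"gripper":1,"travel":[0,0,1.4],"roll":0}]'
python3 -m jog '[{"gripper":1,"travel":[0,0,0.7],"roll":0},{"gripper":1,"travel":[0,0,1.4],"roll":0},{"gripper":1,"travel":[0,0,1.4],"roll":0}]'
python3 -c "
from h import *
need([.5813,.0163,.1646],101.9)"
```

```text
time: 10.45
tool_pos: [0.5812, 0.0166, 0.1697]
tcp_rot: [-0.002, 0.63, 0.777, -0.001]
contact_force: [-1.8, -0.1, 2.9]
width: 0.634
time: 10.7
tool_pos: [0.5812, 0.0166, 0.1682]
tcp_rot: [-0.002, 0.63, 0.777, -0.001]
contact_force: [-2.0, -0.3, 2.6]
width: 0.637
travel [-0.3  0.1  3.6] roll 0.04 tilt 0.31 yaw 101.94 pos [0.5812 0.0166 0.1682] t 10.7 F [-2.  -0.3  2.6] q7 1.8 w 56.1
```

```bash
python3 -m jog '[{"gripper":1,"travel":[0,0,0.7],"roll":0},{"gripper":1,"travel":[0,0,1.4],"roll":0},{"gripper":1,"travel":[0,0,1.4],"roll":0}]'
python3 -m jog '[{"gripper":1,"travel":[0,0,0.7],"roll":0},{"gripper":1,"travel":[0,0,1.4],"roll":0},{"gripper":1,"travel":[0,0,1.4],"roll":0}]'
python3 snap.py w9
python3 -c "
from h import *
need([.5813,.0163,.1646],101.9)"
```

```text
time: 10.95
tool_pos: [0.5812, 0.0165, 0.1667]
tcp_rot: [-0.002, 0.63, 0.777, -0.001]
contact_force: [-1.7, 0.2, 2.5]
width: 0.638
time: 11.2
tool_pos: [0.5812, 0.0165, 0.1651]
tcp_rot: [-0.002, 0.63, 0.777, -0.001]
contact_force: [-1.8, -0.1, 1.6]
width: 0.634
[0.5812 0.0165 0.1651] 0.003
travel [-0.2  0.1  0.6] roll 0.04 tilt 0.31 yaw 101.94 pos [0.5812 0.0165 0.1652] t 11.25 F [-1.5 -0.6  1.3] q7 1.8 w 56.1
```

View pics/w9.png

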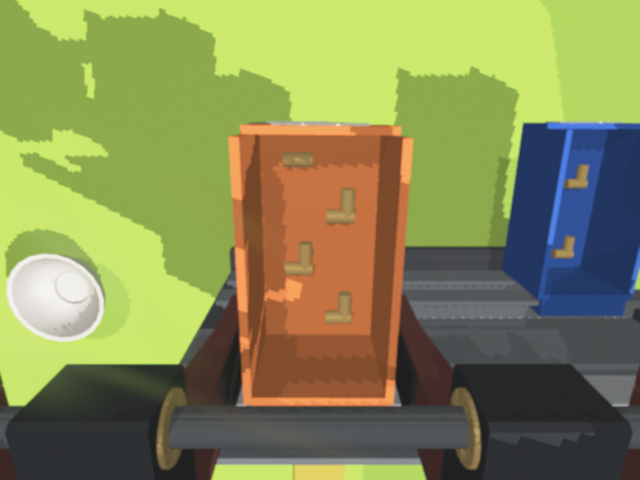

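```bash
python3 -m jog '[{"gripper":1,"travel":[0,0,0.5],"roll":0},{"gripper":1,"travel":[0,0,1],"roll":0},{"gripper":1,"travel":[0,0,1],"roll":0}]'
python3 -m jog '[{"gripper":1,"travel":[0,0,0.5],"roll":0},{"gripper":1,"travel":[0,0,1],"roll":0},{"gripper":1,"travel":[0,0,1],"roll":0}]'
```

```text
time: 11.5
tool_pos: [0.5813, 0.0165, 0.1645]
tcp_rot: [-0.002, 0.63, 0.777, -0.001]
contact_force: [-2.7, -0.6, 5.8]
width: 0.637
time: 11.75
tool_pos: [0.5815, 0.0165, 0.1643]
tcp_rot: [-0.002, 0.63, 0.777, -0.001]
contact_force: [-3.1, -0.0, 8.4]
width: 0.635
```

```bash
python3 -m jog '[{"gripper":0.2,"travel":[0,0,0],"roll":0},{"gripper":0,"travel":[0,0,0],"roll":0},{"gripper":-0.2,"travel":[0,0,0],"roll":0},{"gripper":-0.4,"travel":[0,0,0],"roll":0},{"gripper":-0.5,"travel":[0,0,0],"roll":0}]'
python3 -m jog '[{"gripper":-0.6,"travel":[0,0,0],"roll":0},{"gripper":-0.6,"travel":[0,0,0],"roll":0},{"gripper":-0.6,"travel":[0,0,0],"roll":0}]'
python3 snap.py w10
```

```text
time: 12.17
tool_pos: [0.5815, 0.0165, 0.164]
tcp_rot: [-0.002, 0.63, 0.777, -0.001]
contact_force: [0.2, -0.4, 0.0]
width: 0.731
time: 12.42
tool_pos: [0.5815, 0.0165, 0.1638]
tcp_rot: [-0.002, 0.63, 0.777, -0.001]
contact_force: [0.2, -0.3, 0.5]
width: 0.801
[0.5815 0.0165 0.1638] 0.001
```

View pics/w10.png

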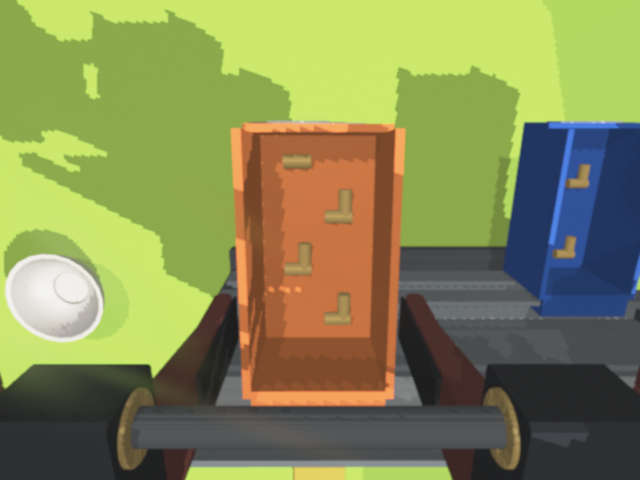

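```bash
python3 -m jog '[{"gripper":-0.6,"travel":[0,0,-5],"roll":0},{"gripper":-0.6,"travel":[0,0,-15],"roll":0},{"gripper":-0.6,"travel":[0,0,-35],"roll":0},{"gripper":-0.6,"travel":[0,0,-60],"roll":0},{"gripper":-0.6,"travel":[0,0,-85],"roll":0}]'
python3 -m jog '[{"gripper":-0.6,"travel":[0,15,-30],"roll":0},{"gripper":-0.6,"travel":[0,35,-60],"roll":0},{"gripper":-0.6,"travel":[0,55,-80],"roll":0},{"gripper":-0.6,"travel":[0,60,-80],"roll":0},{"gripper":-0.6,"travel":[0,60,-80],"roll":0}]'
python3 -m jog '[{"gripper":-0.6,"travel":[0,0,0],"roll":0},{"gripper":-0.6,"travel":[0,0,0],"roll":0}]'
python3 snap.py w11
python3 - <<'E'
from h import *
for n in("top","scene"):
    f=robot.grab_frame(n); cv2.imwrite(f"pics/{n}11.png",f["img"][:,:,::-1])
i=cv2.imread("pics/scene11.png");cv2.imwrite("pics/scene11z.png",cv2.resize(i[215:315,300:400],None,fx=6,fy=6,interpolation=cv2.INTER_CUBIC))
E
```

```text
time: 12.88
tool_pos: [0.5817, 0.0163, 0.2505]
tcp_rot: [-0.002, 0.63, 0.777, -0.001]
contact_force: [0.2, 0.1, 0.1]
width: 0.799
time: 13.3
tool_pos: [0.6422, 0.0291, 0.3317]
tcp_rot: [-0.001, 0.63, 0.777, -0.0]
contact_force: [-0.4, 0.2, -0.7]
width: 0.8
time: 13.47
tool_pos: [0.6411, 0.0287, 0.3309]
tcp_rot: [-0.002, 0.63, 0.777, -0.001]
contact_force: [0.3, 0.1, 0.1]
width: 0.8
[0.6411 0.0287 0.3309] 0.006
```

View pics/w11.png

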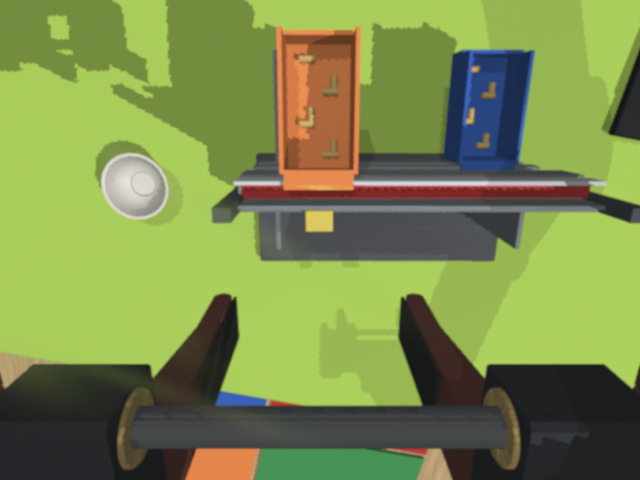

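View pics/scene11z.png

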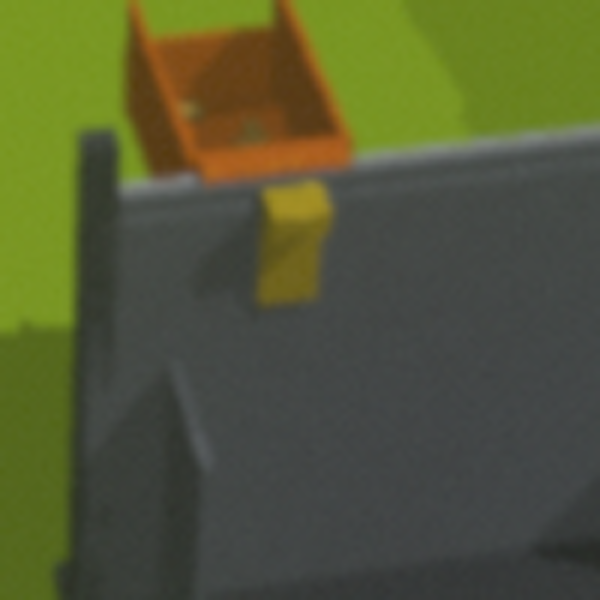

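```bash
python3 -c "
import cv2;i=cv2.imread('pics/w11.png');cv2.imwrite('pics/w11z.png',cv2.resize(i[20:240,230:430],None,fx=2.7*1.3,fy=2.7,interpolation=cv2.INTER_CUBIC));cv2.imwrite('pics/w11z.png',cv2.resize(i[20:215,260:400],None,fx=3,fy=3,interpolation=cv2.INTER_CUBIC))"
```

```text
(no output)
```

View pics/w11z.png

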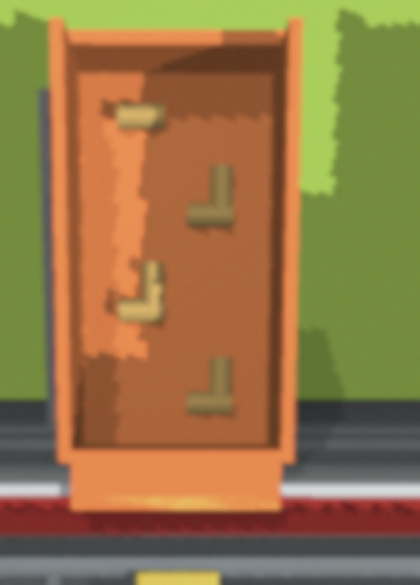

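Run:
```python
from lines import *
s,f=pickle.load(open("w11.pkl","rb")); s0,f0=pickle.load(open("w4.pkl","rb"))
Z=lambda x,y:(260+x/3-.33,20+y/3-.33)
px=np.array([.9785,.2062,0]);py=np.array([-.2062,.9785,0])
for n,a,b in(("back",(57,464),(295,463)),("front",(50,20),(301,20)),("lip",(70,511),(281,511)),("clip",(136,573),(219,573))):
  for z in(.190,.197,.203):
    A,B=onz(f,Z(*a),z,s),onz(f,Z(*b),z,s); c=(A+B)/2; print(n,z,"w",round(np.linalg.norm(A-B)*1e3,2),"xy",np.round([c@px,c@py],4))
a=rail("w11",400,560);b=rail("w3",370,520)
for k in (a,b):
  for n in("rail","redtop","redbot"):
    e,nn=plane(k[0],k[1],k[2][n]); y=.1
    # on plane z
    for z in(.194,.182):
        A=np.array([nn,[0,1,0],[0,0,1]]); p=np.linalg.solve(A,[nn@e,y,z]); print(n,z,round(p@px,4))
```

```text
back 0.19 w 57.84 xy [ 0.5902 -0.1037]
back 0.197 w 56.51 xy [ 0.5892 -0.1037]
back 0.203 w 55.36 xy [ 0.5885 -0.1037]
front 0.19 w 55.12 xy [ 0.4934 -0.1039]
front 0.197 w 53.85 xy [ 0.4947 -0.1039]
front 0.203 w 52.76 xy [ 0.4958 -0.1039]
lip 0.19 w 51.87 xy [ 0.6018 -0.1038]
lip 0.197 w 50.68 xy [ 0.6006 -0.1038]
lip 0.203 w 49.65 xy [ 0.5996 -0.1038]
clip 0.19 w 20.72 xy [ 0.6173 -0.1033]
clip 0.197 w 20.24 xy [ 0.6158 -0.1033]
clip 0.203 w 19.83 xy [ 0.6144 -0.1033]
w11 160 {'rail': array([1.000000e-04, 1.829613e+02]), 'redtop': array([  0. , 186.5]), 'redbot': array([-9.400000e-03,  2.014955e+02])}
w3 150 {'rail': array([  0.1574, 113.6284]), 'redtop': array([  0.1568, 117.4605]), 'redbot': array([  0.1531, 132.7287])}
rail 0.194 0.5959
rail 0.182 0.5978
redtop 0.194 0.5985
redtop 0.182 0.6004
redbot 0.194 0.6066
redbot 0.182 0.6089
rail 0.194 0.5958
rail 0.182 0.5971
redtop 0.194 0.5983
redtop 0.182 0.5998
redbot 0.194 0.6082
redbot 0.182 0.61
```

```bash
python3 -c "
import cv2;i=cv2.imread('pics/w10.png');cv2.imwrite('pics/w10z.png',cv2.resize(i[110:150,220:420],None,fx=4,fy=4,interpolation=cv2.INTER_CUBIC));cv2.imwrite('pics/w10y.png',cv2.resize(i[370:420,220:420],None,fx=4,fy=4,interpolation=cv2.INTER_CUBIC))"
```

```text
(no output)
```

View pics/w10z.png

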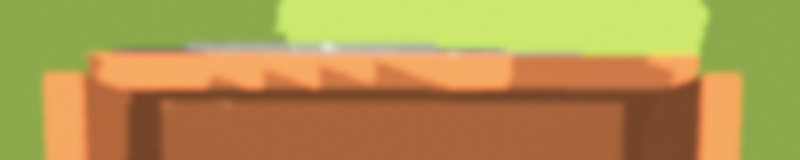

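View pics/w10y.png

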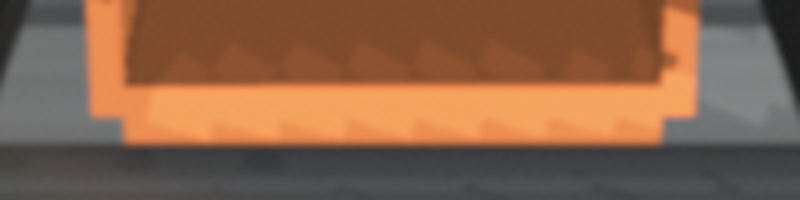

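Run:
```python
from lines import *
s,f=pickle.load(open("w11.pkl","rb")); t,g=pickle.load(open("w10.pkl","rb"))
Z=lambda x,y:(260+x/3-.33,20+y/3-.33)
Y=lambda x,y,o:(220+x/4-.375,o+y/4-.375)
px=np.array([.9785,.2062,0]);py=np.array([-.2062,.9785,0])
for n,a,b in(("FL",Z(50,20),Y(43,73,110)),("FR",Z(301,20),Y(742,73,110)),("BL",Z(57,464),Y(90,118,370)),("BR",Z(295,463),Y(697,118,370))):
    p,e=tri(*ray(f,a,s),*ray(g,b,t)); print(n,np.round([p@px,p@py,p[2]],4),round(e*1e3,2))
```

```text
FL [ 0.4927 -0.1319  0.1867] 0.41
FR [ 0.4927 -0.0758  0.1873] 0.68
BL [ 0.5895 -0.1319  0.1965] 0.16
BR [ 0.5891 -0.0754  0.197 ] 0.02
```

Run:
```python
from h import *
import pickle
s,f=pickle.load(open("w11.pkl","rb"))
g=robot.grab_frame("wrist"); d=np.abs(g["img"].astype(int)-f["img"]).max(2)[20:215,260:400]; print("bin diff",d.mean(),(d>60).sum())
a=cv2.imread("pics/scene0.png").astype(int); b=robot.grab_frame("scene")["img"][:,:,::-1].astype(int)
for n,(x0,x1,y0,y1) in dict(batt=(463,508,232,284),driver=(138,164,228,288),dish=(226,272,308,344)).items():
    print(n,(np.abs(a-b).max(2)[y0:y1,x0:x1]>60).sum())
print(st()["time"],st()["contact_force"])
```

```text
bin diff 2.211391941391941 0
batt 0
driver 0
dish 0
13.7167 [-0.18858838  0.1929051   0.78220579]
```

```bash
python3 -c "
from station import robot
print(robot.job_done())"
```

```text
the job is handed in; nothing more can be done
None
```

The orange bin is hung on the top rail at the clip, pressed fully home and released. I handed the job in at about 13.7 s of the allowed 43 s.

**How it went:**
- **Rail height:** two wrist views put the rail's top edge at about 194 mm. Touch agreed: the lip met the keeper about 4 mm below that.
- **Lowering:** I lowered the bin in 0.5 to 1.5 mm steps. The force change stayed at about 4–5 N while the keeper moved.
- **Seating:** I stopped when the push rose to about 10 N and the bin would go no lower, within a millimetre of the expected seated height.
- **Release:** I opened the fingers in place and lifted them straight up.

**Last checks:**
- **Position:** the bin is centred on the clip to within about 0.5 mm, and its back rim is at 197 mm, as expected for fully home.
- **Keeper:** a rough reading from the pictures has it down about 7 mm. I did not measure it more closely.
- **Stillness:** two pictures taken moments apart show no movement of the bin.
- **Other items:** the battery pack, screwdriver and dish look unchanged in the scene view, and the arm was touching nothing.

**Not perfectly straight:** the bin has no sideways tilt, but it leans about 5–6° nose down, with its back about 5 mm before the rail. That is the far end of the 1 to 5 mm given. On release it settled there, lip against the rail and back foot most likely on the skirt. I expect it would settle back there if pushed straight, so I left it alone.

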